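Free the valve pin and click on the last manifold head

ROBOT

A 6-joint arm with a two-finger parallel gripper is mounted at the origin on a cart in front of the work surface, level with it; the furniture and walls round the work are solid. World frame = base frame: x ahead of the robot, y to its left, z up, the work surface at z = 0. Lengths are in mm, angles in rad, forces in N, time in s.
With the tool pointing down it reaches from about 350 to 975 mm from the base axis. Payload 7.1 kg.
Tool frame: the origin (TCP) lies at the very end of the fingers, on their centre line; the grasp point (between the pads) lies 19 mm behind it; y points along the fingers, x is the direction in which the jaws open and shut, and the axes are right-handed (so a half turn about y gives the same grasp; the last joint's range is limited). The gripper opens to 88 mm and grips with 3 to 60 N. Pads are 20 mm wide; open, the fingers measure 115 mm over their backs; the gripper's body (75 mm by 178 mm) begins 61 mm behind the grasp point.
Start: joints at [-1.264, 0.423, 1.63, -0, 1.089, -0.019], TCP at [200.059, -592.099, 222.675] pointing down, gripper open.
Joint ranges: [-3, 3], [-0.9, 2.11], [0.09, 2.58], [-1.31, 4.45], [0.11, 2.69], [-2.54, 2.54]. Speed limits (rad/s): [2.39, 2.39, 3.01, 3.14, 3.14, 3.14].

INTERFACE

Orientations are given as a rotation vector (axis times angle).
In Python, from workcell import ctrl gives the robot as it stands. The module is installed in compiled form; this text tells all that it offers.
- The arm moves only by the tool jog_arm, never from a script. Its argument "steps" is a list of rows, each an object with "turn": the turn, a rotation vector about the world's x, y, z scaled (see below), a list of three; "dp": the shift along the world's x, y, z scaled (see below), a list of three; "claw": the opening, from 0 (shut) to 1 (fully open). In form: [{"turn": [wx, wy, wz], "dp": [x, y, z], "claw": claw}, ...]. A call has 1 to 12 rows; each row is the pose to reach, as a shift and turn from the pose measured when the call began, turning the shorter way round; what a row does not reach only later rows make up. The controller multiplies each number of a shift by 80 mm and each number of a turn by pi rad. A row lasts 1/12 s, in which the tool goes at most 41.7 mm and 7.16 degrees, less where a joint would pass 70% of its speed; a pose out of reach is approached as far as the arm can. A call with a number of a shift or a turn outside -1 to 1 is refused whole. A call with a gripper value outside its range is refused whole. The fingers move at their own pace and stop on an object; the grip force is fixed at half the most. Time passes only in rows, so rows that repeat a pose let the fingers close. It gives the time, the measured TCP pose, the force and the opening at its end, in the units of the state.
- ctrl.get_obs(): the state, without advancing time (a new reading comes with each control period).
- ctrl.get_image(name): name is "side" or "top" or "wrist"; returns a dict with "img" (384x512x3 uint8, red, green, blue), "range_z" (384x512 float32, mm along the optical axis (not along the pixel's ray), 0 where there is no reading), "fovy" (degrees; the focal length in pixels is half the picture's height over the tangent of half this angle, whatever the lens; pixels are square), "cx", "cy" (the principal point, pixels), "camera_from_world" (4x4, takes a point from world to camera coordinates); the wrist camera has in their place "hand_eye" (4x4, takes a point from camera to tool coordinates, whose origin is the TCP and whose axes are the tool frame's). Camera axes: x right, y down, z forward; pixel columns grow to the right and rows downward; lengths in mm; the calibration is good to about 2 mm. A picture is of the moment at which its call begins: read the wrist's pose just before it.
- ctrl.close_job(): hands the job in, once; it reports no verdict.
The state is a dict: "t": time; "qpos": joint angles; "qvel": joint speeds; "joint_torque": joint torques, N m; "ee_pos": TCP position; "orientation": TCP orientation; "ft_force": force on the tool from outside, world axes, zero at the start; "moment": the same for the moment, N m; "width": finger opening in mm.
Only numpy, scipy, OpenCV 4.12 (cv2) and the standard library are available. Lean on these libraries where they do the work, as an engineer would, in place of code of your own. Each camera call takes 0.05 s, during which the arm holds its last target.

TASK

One of the three valves on the heating manifold is bare: first push its sprung pin right down to its stop and let it spring back, to be sure it is not seized. Then pick up the loose valve head, stand it square over that bare valve and press it down until it clicks, and keep pressing until its rim sits flush on the valve's brass flange. Do not let go: finish with the gripper still holding the head pressed fully home against the spring of the pin, ready for me to lock it.

Things in the scene. Friction and masses are not known exactly. Their poses are not given: they have to be found in the camera images.
- manifold: steel manifold bar, 36 mm thick, 320 mm long over its fittings, lying along its own y on a plywood board 170 x 330 x 15 mm (x, y, z); fixed to the bench. Origin on the bench under the bar's middle, z up; outlets point to -x. Three valves stand upright on the bar at y = -70, 0 and +70 mm, in any order: one bare, one with its head fitted, one capped. Across the bar (along x) a grip has free room
- valve: the bare valve, fixed upright on the bar; origin on its axis at bench height, axes as the manifold's. A brass flange 42 mm across is the seat. Above it a spigot 27.6 mm across and 22 mm high, its top edge chamfered 3 mm, with four sprung steel balls round it, centred 11.75 mm above the seat, 3.7 mm proud; the sprung pin sticks out of its top
- fitted_valve: the valve that already has its head (same shape as the loose one), fixed; origin on its axis at bench height, top 150 mm above the bench. Leave it
- capped_valve: the valve under a low ribbed grey transport cap 41 mm across, fixed; origin on its axis at bench height, top 114 mm above the bench. Leave it
- seat (a point): centre of the top face of the bare valve's flange, on the valve's axis, 88 mm above the bench: the head's rim sits here when it is home
- pin_tip (a point): centre of the top of the bare valve's sprung pin: 9 mm across, upright, 120 mm above the bench when free and 10 mm above the spigot's top; still 4 mm above it when fully down. Moves with the pin
- pin (a joint): how far the pin is pushed down, m: 0 free, 0.006 at its stop; a spring returns it, 3 N at the start, 7 N at the stop. A head that is home keeps it 3 mm down
- valve_head: the loose white click-on valve head, 62 mm tall, 0.08 to 0.17 kg, standing upright on the bench, bore down. Origin at the centre of its round rim (underside), z up. Lowest 26 mm: round skirt 46 mm across; above, 26 to 62 mm up, a square body 44 x 44 mm across the flats (along its x and y), corners rounded: grip it there by its flats. May be fitted in any turn about its axis
- head_bore (a point): centre of the bore's mouth, the same point as the head's origin. 35 mm wide at the mouth, the bore narrows to a lip 30.4 mm wide, 3 to 5 mm up. The lip meets the balls with the rim about 14 mm above the seat; the push peaks at 10 to 16 N near 12 mm and drops away at the click, near 7 mm; below 3 mm the pin resists with 3 to 5 N until the rim is on the seat. Let go, the pin lifts it about 2 mm
Not all that is in view belongs to the job. Leave any purple look-alike of the valve_head alone.

How it is judged (in metres and radians):
On the way, in this order (a step that is already met when the one before it is completed fails the run):
1. the bare valve's pin is pushed down to its stop (at least 5.2 of 6 mm) (value of joint pin above 0.0052 m), for 0.1 s.
2. the pin has sprung back up (less than 0.8 mm down) (value of joint pin below 0.0008 m), for 0.1 s.
3. the head has clicked onto the bare valve: its rim is less than 4 mm above the seat (horizontal distance between valve_head and seat below 0.004 m and z of valve_head in the frame of seat below 0.004 m and angle between valve_head's own z axis and vertical below 0.15 rad), for 0.1 s.
At the end, for the whole second after the job is handed in: Through the last second the head is on the bare valve, upright (0.06 rad), centred (2.5 mm), its rim within 1.2 mm of the seat and the pin over 2 mm down; head and valve press on each other with over 3 N and the fingers still hold the head with over 2 N (horizontal distance between valve_head and seat below 0.0025 m and z of valve_head in the frame of seat below 0.0012 m and angle between valve_head's own z axis and vertical below 0.06 rad and value of joint pin above 0.002 m and contact force between valve_head and valve above 3 N and contact force between the fingers and valve_head above 2 N); the arm keeps its last pose, push and grip.
It also fails if it takes over 48 s, if anything falls off the work surface, if the arm or the gripper's body presses on something with over 40 N, if the wrist force passes 120 N, or if a joint passes its speed limit or range.

## Working session

There is one attempt and no reset: what is moved stays moved. The work goes in short steps, Python scripts to look and compute and a tool call to move; the robot and the scene stay as the last step left them, time stands still between calls to the robot, and variables do not carry over. Pictures are saved under pics/ and viewed, and the job is handed in when it is done.

Besides the shell and the picture viewer there is one more tool, called after "Emit:" as name([rows], argument=value, ...), one row to a line, values as JSON. jog_arm: Moves the arm, as the interface text tells. Its arguments: {"type":"object","properties":{"steps":{"type":"array","items":{"type":"object","properties":{"turn":{"type":"array","items":{"type":"number"}},"dp":{"type":"array","items":{"type":"number"}},"claw":{"type":"number"}}}}},"required":["steps"]}

```bash
mkdir -p pics
cat > h.py <<'E'
import numpy as np, cv2
from scipy.spatial.transform import Rotation as R
from workcell import ctrl
def grab(n):
    o=ctrl.get_obs(); d=ctrl.get_image(n); d['obs']=o
    np.savez('pics/%s.npz'%n,**{k:v for k,v in d.items() if k!='obs'},ee=o['ee_pos'],ori=o['orientation'])
    return d
def load(n): return dict(np.load('pics/%s.npz'%n))
def cam2world(d):
    if 'camera_from_world' in d: return np.linalg.inv(d['camera_from_world'])
    T=np.eye(4);T[:3,:3]=R.from_rotvec(d['ori']).as_matrix();T[:3,3]=d['ee'];return T@d['hand_eye']
def f(d): return 192/np.tan(np.radians(float(d['fovy']))/2)
def ray(d,u,v):
    M=cam2world(d); r=np.array([(u-d['cx'])/f(d),(v-d['cy'])/f(d),1.0]); return M[:3,3],M[:3,:3]@r
def atz(d,u,v,z):
    o,r=ray(d,u,v); return o+r*(z-o[2])/r[2]
def cloud(d):
    v,u=np.mgrid[0:384,0:512]; Z=d['range_z']; P=np.stack([(u-d['cx'])/f(d)*Z,(v-d['cy'])/f(d)*Z,Z],-1)
    M=cam2world(d); W=P@M[:3,:3].T+M[:3,3]; W[Z==0]=np.nan; return W
def save(img,name,s=1.5,crop=None):
    if crop: x0,y0,x1,y1=crop; img=img[y0:y1,x0:x1]
    cv2.imwrite('pics/'+name,cv2.resize(img[...,::-1],None,fx=s,fy=s,interpolation=cv2.INTER_CUBIC))
E
python3 - <<'E'
from h import *
o=ctrl.get_obs();print({k:np.round(v,3) for k,v in o.items()})
for n in ['side','top','wrist']:
    d=grab(n); save(d['img'],n+'0.png'); print(n,f(load(n)),cam2world(load(n)).round(2).tolist())
E
```

```text
{'t': np.float64(0.0), 'qpos': array([-1.264,  0.424,  1.631, -0.   ,  1.089, -0.019]), 'qvel': array([-0.001,  0.001, -0.   , -0.001, -0.   , -0.001]), 'joint_torque': array([-2.0000e-03, -5.4464e+01, -2.7367e+01,  6.4000e-02,  2.3000e-02,
       -0.0000e+00]), 'ee_pos': array([ 199.872, -591.581,  221.895]), 'orientation': array([-1.345,  0.967, -0.965]), 'ft_force': array([-0.402, -0.204,  0.093]), 'moment': array([-0.007, -0.013,  0.009]), 'width': np.float64(87.416)}
side 475.5489670388969 [[1.0, 0.0, -0.03, 564.29], [0.03, -0.58, 0.81, -831.99], [-0.02, -0.81, -0.58, 677.35], [0.0, 0.0, 0.0, 1.0]]
top 459.50858311822566 [[-0.03, -0.99, 0.16, 350.59], [-1.0, 0.02, -0.02, -42.36], [0.02, -0.16, -0.99, 1071.84], [0.0, 0.0, 0.0, 1.0]]
wrist 331.816629072193 [[0.32, -0.9, -0.28, 277.41], [-0.95, -0.31, -0.09, -565.67], [-0.0, 0.3, -0.95, 383.51], [0.0, 0.0, 0.0, 1.0]]
```

View pics/side0.png

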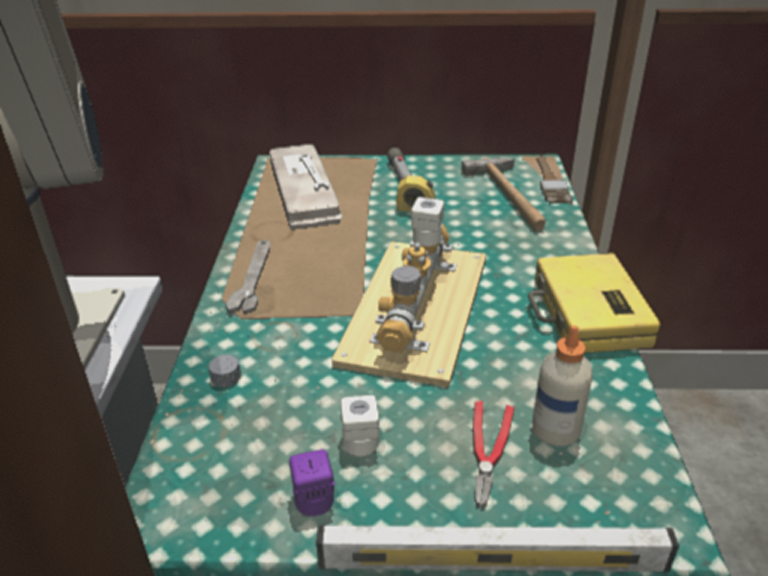

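View pics/top0.png

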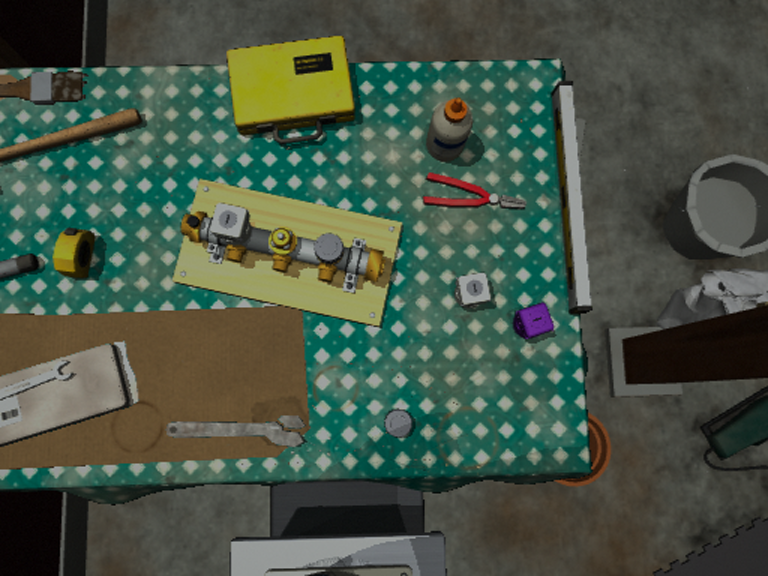

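View pics/wrist0.png

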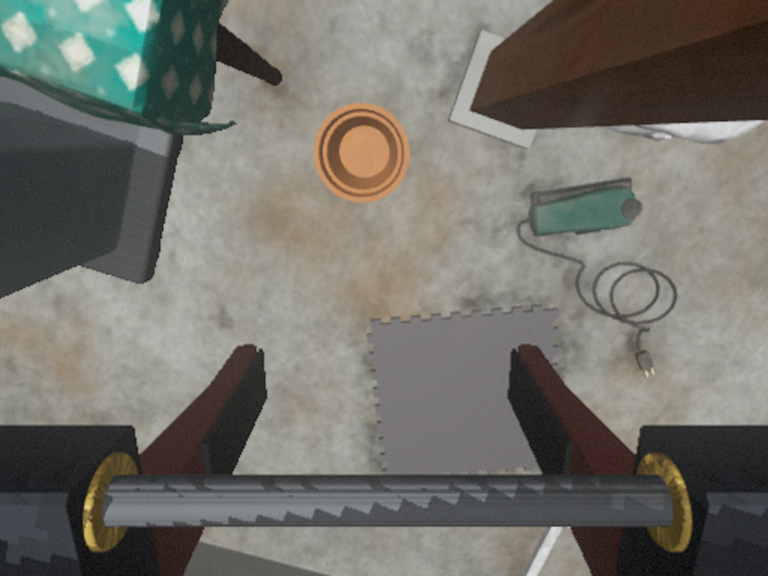

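Candidates for the head: white block at top view (475,288)/side (360,420), which is loose on the bench; purple look-alike at top (535,320); the white one at top (230,220), which is on the manifold and already fitted; and a grey loose cap at top (398,422). I choose the first. The bare valve is the middle one at top (282,240), with brass and a pin. The one at (330,248) is grey-capped.

Run:
```python
from h import *
d=load('top');W=cloud(d)
save(d['img'],'t_head.png',8,(290,170,380,235)); save(d['img'],'t_man.png',5,(110,115,275,220))
s=load('side');save(s['img'],'s_man.png',6,(220,125,330,245));save(s['img'],'s_head.png',6,(190,255,290,350))
Ws=cloud(s)
for nm,w,im,(u,v,r) in [('head',W,d,(316,190,14)),('bare',W,d,(188,160,12)),('fit',W,d,(153,148,14)),('cap',W,d,(220,165,12)),('headS',Ws,s,(240,285,30)),('bareS',Ws,s,(278,175,14)),('fitS',Ws,s,(285,140,14)),('capS',Ws,s,(270,187,14))]:
    p=w[v-r:v+r,u-r:u+r].reshape(-1,3); p=p[~np.isnan(p[:,0])]; zm=np.percentile(p[:,2],99); t=p[p[:,2]>zm-6]
    print(nm,'ztop',zm.round(1),'n',len(t),'mean',t.mean(0).round(1),'range',t.min(0).round(1),t.max(0).round(1))
# tall stuff map
m=(W[...,2]>160); print('tall in top', [ (W[m].min(0)).round(), W[m].max(0).round()] if m.any() else None)
print('table',np.nanmedian(W[200:220,200:280,2]))
# wrist pole
w=load('wrist');Ww=cloud(w);print('pole top',d['range_z'][240,450],W[240,450],W[225,490]);print('wrist pole',Ww[40,400],Ww[60,450], Ww[20,480])
```

```text
head ztop 66.9 n 282 mean [ 510.9 -212.9   63.3] range [ 489.5 -234.2   61. ] [ 532.6 -190.4   68.2]
bare ztop 119.4 n 21 mean [583.   69.7 117.9] range [575.   64.1 113.6] [592.7  78.9 122.3]
fit ztop 154.0 n 378 mean [598.9 136.4 150.8] range [574.4 111.6 148.1] [623.8 160.7 156.5]
cap ztop 118.3 n 256 mean [566.1   0.6 115.1] range [547.1 -18.8 112.3] [584.4  19.7 120.3]
headS ztop 64.3 n 553 mean [ 500.5 -235.8   62.3] range [ 463.8 -312.3   58.4] [ 532.  -190.8   66.4]
bareS ztop 117.8 n 179 mean [569.4   8.4 114.7] range [552.5 -20.6 111.9] [589.7  77.4 122.1]
fitS ztop 152.6 n 177 mean [598.8 132.7 150.3] range [576.4 111.7 146.8] [622.9 159.9 153.8]
capS ztop 116.2 n 185 mean [565.1  -1.2 114.2] range [546.2 -20.6 110.2] [584.4  24.7 117. ]
tall in top [array([ 157., -190.,  160.]), array([764.,  26., 333.])]
table 3.6291340125983425
pole top 1447.6628 [ 415.34505054 -700.97874838 -371.28953433] [ 441.61089957 -703.79597422 -135.13325771]
wrist pole [ 380.94795886 -702.68206674  -33.39682821] [ 372.91529662 -753.16536695   -3.83575097] [ 374.6939345  -703.0547098   115.33503797]
```

View crops.

View pics/t_man.png

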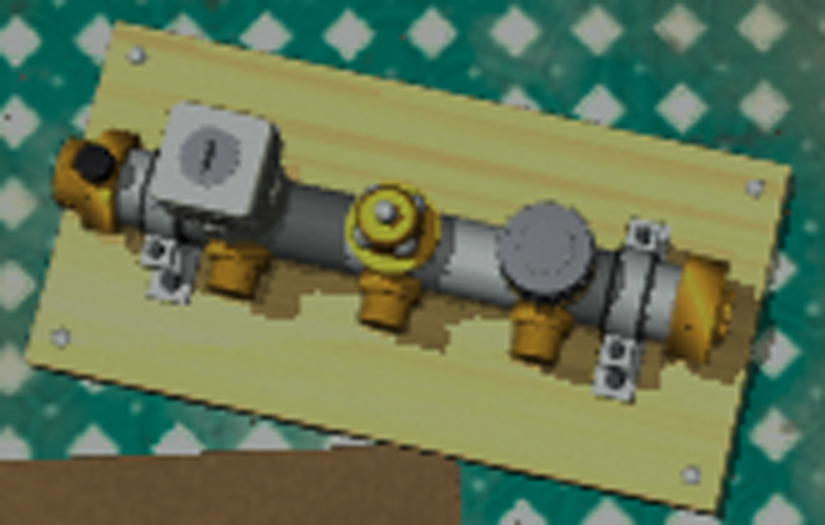

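View pics/t_head.png

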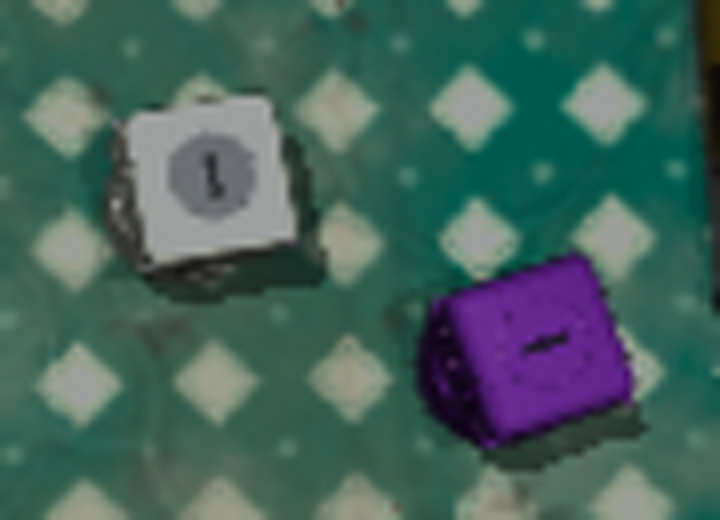

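View pics/s_man.png

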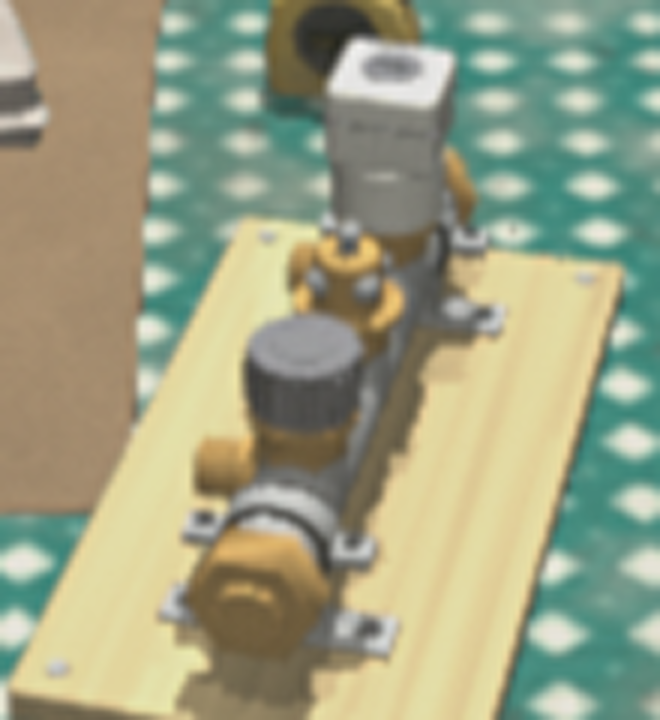

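View pics/s_head.png

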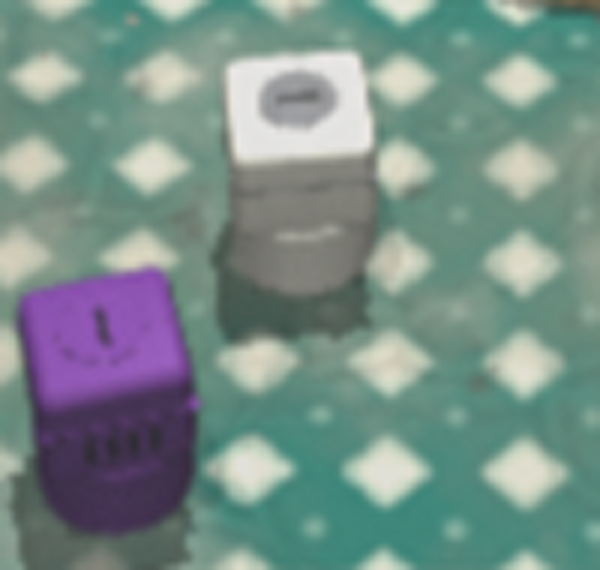

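Run:
```python
from h import *
d=load('top');s=load('side');W=cloud(d);Ws=cloud(s)
def tri(a,b):
    o1,r1=ray(d,*a);o2,r2=ray(s,*b)
    A=np.stack([r1,-r2],1);t=np.linalg.lstsq(A,o2-o1,rcond=None)[0];p,q=o1+t[0]*r1,o2+t[1]*r2
    return p,q
px=lambda c,k,x,y:(c[0]+(x+.5)/k-.5,c[1]+(y+.5)/k-.5)
a=px((110,115),5,387,211);b=px((220,125),6,348,242)
print('pin tri',*[x.round(1) for x in tri(a,b)],'at120',atz(d,*a,120).round(1),atz(s,*b,120).round(1))
C=np.array([atz(d,*px((290,170),8,x,y),62) for x,y in [(133,117),(268,98),(298,240),(145,268)]])
print('head top',C.round(1),C.mean(0).round(1))
S=np.array([atz(s,*px((190,255),6,x,y),62) for x,y in [(228,62),(358,53),(373,152),(234,163)]])
print('head side',S.round(1),S.mean(0).round(1))
for K in(C,S):
    e=np.roll(K,-1,0)-K; print('len',np.linalg.norm(e,axis=1).round(1),'ang mod90',(np.degrees(np.arctan2(e[:,1],e[:,0]))%90).round(1))
F=np.array([atz(d,*px((110,115),5,x,y),150) for x,y in [(180,104),(278,124),(258,217),(157,197)]])
print('fit',F.mean(0).round(1))
cp=px((110,115),5,546,250);print('cap',atz(d,*cp,114).round(1))
m=W[...,2]>160
vv,uu=np.nonzero(m); 
n,l,st,_=cv2.connectedComponentsWithStats(m.astype(np.uint8))
for i in range(1,n):
    if st[i,4]>8: print(st[i],np.nanmin(W[l==i],0).round(),np.nanmax(W[l==i],0).round())
o=ctrl.get_obs();print(R.from_rotvec(o['orientation']).as_matrix().round(3))
```

```text
pin tri [583.7  68.1 116.3] [582.1  67.9 115.8] at120 [582.8  67.7 120. ] [581.9  61.2 120. ]
head top [[ 528.2 -191.4   62. ]
 [ 532.7 -229.5   62. ]
 [ 492.4 -235.8   62. ]
 [ 485.5 -192.7   62. ]] [ 509.7 -212.3   62. ]
head side [[ 487.5 -194.5   62. ]
 [ 527.4 -190.1   62. ]
 [ 533.4 -232.    62. ]
 [ 492.4 -237.1   62. ]] [ 510.2 -213.4   62. ]
len [38.4 40.8 43.6 42.7] ang mod90 [6.8 8.9 9.  1.9]
len [40.2 42.4 41.3 42.8] ang mod90 [6.4 8.1 7.  6.6]
fit [598.4 133.4 150. ]
cap [565.7   0.8 114. ]
[302  65   6   6  24] [ 755. -190.  160.] [ 764. -179.  171.]
[204 380  35   4  89] [157. -33. 251.] [175.  26. 333.]
[[ 0.32  -0.     0.947]
 [-0.947  0.001  0.32 ]
 [-0.001 -1.     0.   ]]
```

Emit:
jog_arm([
  {"turn":[0,0,0.04],"dp":[0.58,1,0],"claw":0},
  {"turn":[0,0,0.04],"dp":[0.58,1,0],"claw":0},
  {"turn":[0,0,0.04],"dp":[0.58,1,0],"claw":0},
])

```text
t: 0.4
ee_pos: [247.4, -507.1, 221.2]
orientation: [-1.386, 0.872, -0.866]
ft_force: [-0.2, 0.5, 0.4]
width: 71.8
```

Emit:
jog_arm([
  {"turn":[0,0,0.04],"dp":[0.58,1,0],"claw":0},
  {"turn":[0,0,0.04],"dp":[0.58,1,0],"claw":0},
  {"turn":[0,0,0.04],"dp":[0.58,1,0],"claw":0},
])

```text
t: 0.65
ee_pos: [294.8, -423.2, 220.7]
orientation: [-1.424, 0.776, -0.767]
ft_force: [0.2, 0.2, -0.5]
width: 51.6
```

Emit:
jog_arm([
  {"turn":[0,0,0.04],"dp":[0.58,1,0],"claw":0},
  {"turn":[0,0,0.04],"dp":[0.58,1,0],"claw":0},
  {"turn":[0,0,0.04],"dp":[0.58,1,0],"claw":0},
])

```text
t: 0.9
ee_pos: [342.2, -339.9, 220.6]
orientation: [-1.457, 0.679, -0.668]
ft_force: [-0.4, -0.6, -0.4]
width: 31.4
```

Emit:
jog_arm([
  {"turn":[0,0,0.04],"dp":[0.58,1,0],"claw":0},
  {"turn":[0,0,0.04],"dp":[0.58,1,0],"claw":0},
  {"turn":[0,0,0.04],"dp":[0.58,1,0],"claw":0},
])

```text
t: 1.15
ee_pos: [390.0, -256.9, 220.6]
orientation: [-1.486, 0.581, -0.569]
ft_force: [-0.7, -0.3, 0.1]
width: 11.5
```

Emit:
jog_arm([
  {"turn":[0,0,0.04],"dp":[0.58,1,0],"claw":0},
  {"turn":[0,0,0.04],"dp":[0.58,1,0],"claw":0},
  {"turn":[0,0,0.04],"dp":[0.58,1,0],"claw":0},
])

```text
t: 1.4
ee_pos: [438.4, -174.0, 220.8]
orientation: [-1.511, 0.481, -0.471]
ft_force: [-0.6, 0.1, 0.5]
width: 0.4
```

Emit:
jog_arm([
  {"turn":[0,0,0.04],"dp":[0.58,1,0],"claw":0},
  {"turn":[0,0,0.04],"dp":[0.58,1,0],"claw":0},
  {"turn":[0,0,0.04],"dp":[0.58,1,0],"claw":0},
])

```text
t: 1.65
ee_pos: [487.2, -91.0, 221.1]
orientation: [-1.53, 0.381, -0.372]
ft_force: [0.9, 0.4, -0.4]
width: 0.6
```

Emit:
jog_arm([
  {"turn":[0,0,0.04],"dp":[0.58,1,0],"claw":0},
  {"turn":[0,0,0.04],"dp":[0.58,1,0],"claw":0},
  {"turn":[0,0,0.04],"dp":[0.58,1,0],"claw":0},
])

```text
t: 1.9
ee_pos: [536.2, -8.1, 221.4]
orientation: [-1.545, 0.28, -0.274]
ft_force: [1.1, -0.1, -0.2]
width: 0.2
```

Emit:
jog_arm([
  {"turn":[0,0,0.03],"dp":[0,0.8,0],"claw":0},
  {"turn":[0,0,0.03],"dp":[0,0.8,0],"claw":0},
  {"turn":[0,0,0.03],"dp":[0,0.8,0],"claw":0},
  {"turn":[0,0,0.03],"dp":[0,0.8,0],"claw":0},
])

```text
t: 2.23
ee_pos: [536.1, 56.2, 221.2]
orientation: [-1.554, 0.206, -0.198]
ft_force: [-0.6, -0.3, -1.0]
width: 0.3
```

Run:
```python
from h import *
d=grab('wrist'); save(d['img'],'w1.png'); o=d['obs'];print(o['t'],o['ee_pos'],R.from_rotvec(o['orientation']).as_matrix().round(4).tolist())
d=load('wrist');W=cloud(d)
P=d['hand_eye'];print(P.round(3).tolist())
# project expected pin
p=np.linalg.inv(cam2world(d))@np.array([582.5,68,120,1]);print(p[:2]/p[2]*f(d)+[d['cx'],d['cy']])
```

```text
2.2333 [536.10548883  56.15861657 221.17317098] [[0.967, -0.0038, 0.2549], [-0.2548, 0.0079, 0.9669], [-0.0057, -1.0, 0.0066]]
[[1.0, -0.0, -0.0, -0.202], [0.0, -0.297, 0.955, -161.528], [-0.0, -0.955, -0.297, 81.875], [0.0, 0.0, 0.0, 1.0]]
[310.62572966 166.26684764]
```

View pics/w1.png

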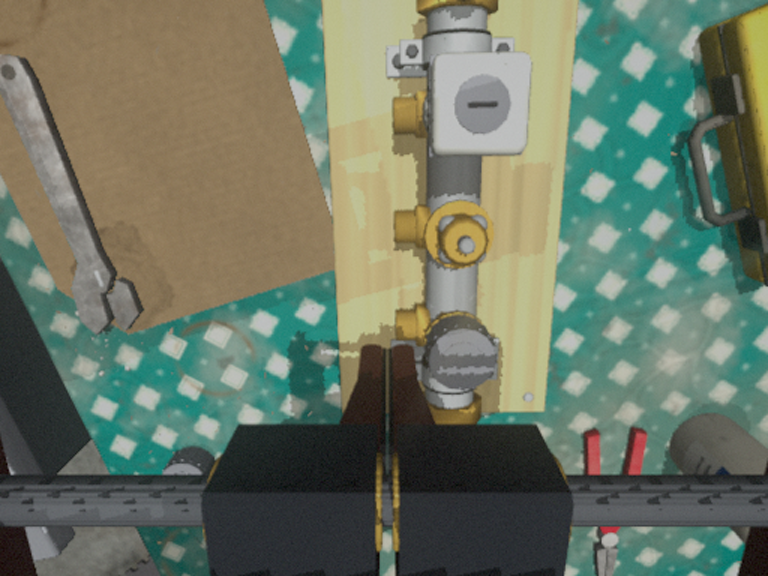

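Run:
```python
from h import *
d=load('wrist');W=cloud(d); save(d['img'],'w1c.png',8,(270,120,350,190))
print('pin',atz(d,310.3,161.5,120).round(1))
print(W[158:166,307:315,2].round(0))
q=W[50:86,292:350]; m=q[...,2]>146; t=q[m];print('fit',t.mean(0).round(1),t.min(0).round(1),t.max(0).round(1))
C=np.array([atz(d,x/1.5,y/1.5,150) for x,y in [(432,53),(530,53),(527,154),(431,154)]]);print(C.mean(0),C.round(1))
e=np.roll(C,-1,0)-C;print(np.degrees(np.arctan2(e[:,1],e[:,0]))%90)
```

```text
pin [583.1  71.9 120. ]
[[113. 117. 116. 117. 118. 118. 116. 109.]
 [116. 117. 119. 119. 118. 119. 119. 120.]
 [118. 120. 119. 119. 120. 119. 119. 119.]
 [119. 119. 119. 118. 120. 120. 118. 120.]
 [118. 118. 120. 119. 120. 119. 119. 119.]
 [119. 119. 120. 120. 119. 120. 119. 119.]
 [120. 120. 119. 120. 120. 119. 117. 120.]
 [119. 119. 119. 120. 120. 121. 119. 119.]]
fit [599.9 138.8 149.8] [579.5 123.1 146.7] [619.9 154.1 152.8]
[599.22376772 137.43023106 150.        ] [[583.6 163.1 150. ]
 [624.1 152.4 150. ]
 [615.5 111.6 150. ]
 [573.6 122.6 150. ]]
[75.17336373 78.1543843  75.23521141 76.12090952]
```

View pics/w1c.png

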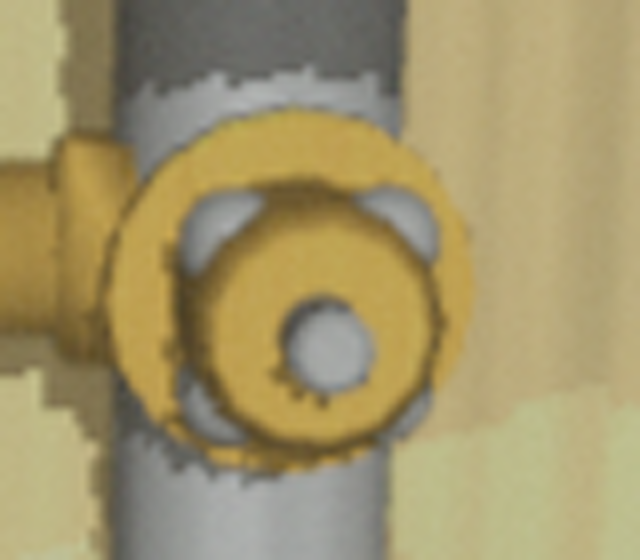

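Emit:
jog_arm([
  {"turn":[-0.0025,-0.0012,0],"dp":[0.59,0.165,-0.2],"claw":0},
  {"turn":[-0.0025,-0.0012,0],"dp":[0.59,0.165,-0.6],"claw":0},
  {"turn":[-0.0025,-0.0012,0],"dp":[0.59,0.165,-1.0],"claw":0},
  {"turn":[-0.0025,-0.0012,0],"dp":[0.59,0.165,-1.0],"claw":0},
  {"turn":[-0.0025,-0.0012,0],"dp":[0.59,0.165,-1.0],"claw":0},
])

```text
t: 2.7
ee_pos: [581.8, 66.9, 139.9]
orientation: [-1.562, 0.208, -0.201]
ft_force: [-0.7, -0.6, 0.6]
width: 0.3
```

Run:
```python
from h import *
d=grab('side'); save(d['img'],'s2.png',6,(230,100,340,200)); o=d['obs'];print(o['t'],o['ee_pos'],R.from_rotvec(o['orientation']).as_matrix().round(4).tolist(),o['ft_force'])
d=grab('wrist'); save(d['img'],'w2.png');
```

```text
2.7 [581.7516671   66.85653882 139.86760538] [[0.9661, -0.0047, 0.258], [-0.258, -0.0007, 0.9661], [-0.0044, -1.0, -0.0019]] [-0.70773538 -0.64520904  0.63320783]
```

View pics/s2.png

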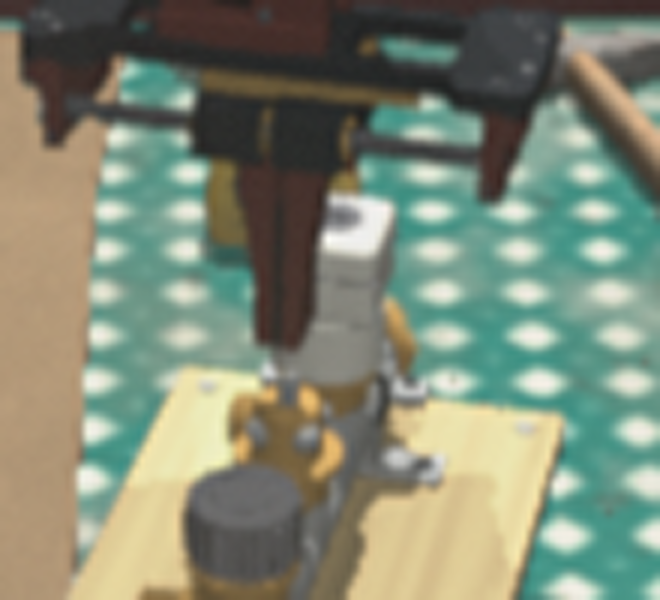

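View pics/w2.png

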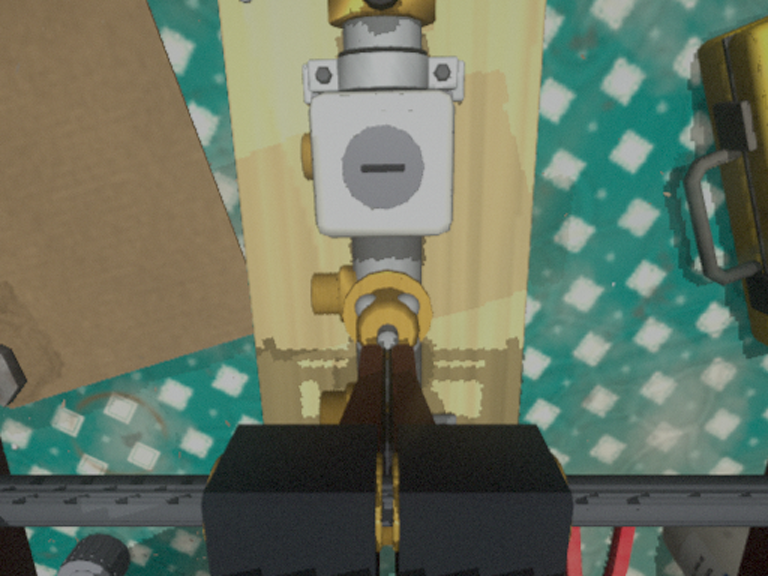

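Run:
```python
from h import *
d=load('wrist'); save(d['img'],'w2c.png',8,(220,180,300,250))
for v in (223,225,227): print('pin',atz(d,258.2,v,120).round(1))
p=np.linalg.inv(d['hand_eye'])@np.array([0,0,0,1]);print('TCP px',p[:2]/p[2]*f(d)+[d['cx'],d['cy']])
```

```text
pin [584.5  73.1 120. ]
pin [584.2  71.8 120. ]
pin [583.9  70.6 120. ]
TCP px [258.31039397 248.86782372]
```

View pics/w2c.png

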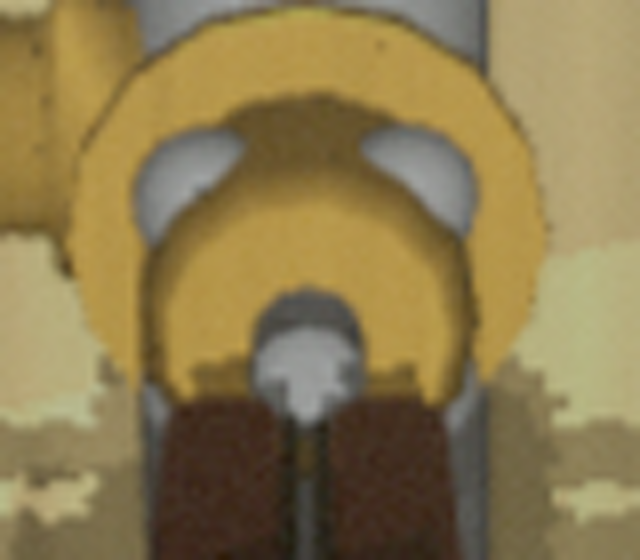

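Emit:
jog_arm([
  {"dp":[0.01,0.03,-0.1],"turn":[0,0,0],"claw":0},
  {"dp":[0.01,0.03,-0.2],"turn":[0,0,0],"claw":0},
  {"dp":[0.01,0.03,-0.22],"turn":[0,0,0],"claw":0},
  {"dp":[0.01,0.03,-0.24],"turn":[0,0,0],"claw":0},
  {"dp":[0.01,0.03,-0.26],"turn":[0,0,0],"claw":0},
  {"dp":[0.01,0.03,-0.28],"turn":[0,0,0],"claw":0},
  {"dp":[0.01,0.03,-0.28],"turn":[0,0,0],"claw":0},
])

```text
t: 3.38
ee_pos: [584.8, 70.0, 120.4]
orientation: [-1.561, 0.203, -0.206]
ft_force: [0.1, 1.1, 2.9]
width: 0.3
```

Emit:
jog_arm([
  {"dp":[0,0,-0.04],"turn":[0,0,0],"claw":0},
  {"dp":[0,0,-0.07],"turn":[0,0,0],"claw":0},
  {"dp":[0,0,-0.09],"turn":[0,0,0],"claw":0},
  {"dp":[0,0,-0.1],"turn":[0,0,0],"claw":0},
  {"dp":[0,0,-0.1],"turn":[0,0,0],"claw":0},
])

```text
t: 3.8
ee_pos: [585.1, 70.0, 113.9]
orientation: [-1.561, 0.203, -0.206]
ft_force: [-5.6, 0.1, 16.7]
width: 0.6
```

Emit:
jog_arm([
  {"dp":[0,0,-0.015],"turn":[0,0,0],"claw":0},
  {"dp":[0,0,-0.015],"turn":[0,0,0],"claw":0},
  {"dp":[0,0,-0.015],"turn":[0,0,0],"claw":0},
])

```text
t: 4.05
ee_pos: [585.1, 70.0, 114.0]
orientation: [-1.561, 0.202, -0.206]
ft_force: [-4.7, -0.7, 13.8]
width: 0.4
```

Emit:
jog_arm([
  {"dp":[0,0,0.2],"turn":[0,0,0],"claw":0},
  {"dp":[0,0,0.6],"turn":[0,0,0],"claw":0},
  {"dp":[0,0,0.9],"turn":[0,0,0],"claw":0},
  {"dp":[0,0,0.9],"turn":[0,0,0],"claw":0},
])

```text
t: 4.38
ee_pos: [588.1, 70.4, 190.6]
orientation: [-1.559, 0.196, -0.212]
ft_force: [1.2, 0.4, 1.1]
width: 0.4
```

Run:
```python
from h import *
d=grab('wrist'); save(d['img'],'w3.png');  save(d['img'],'w3c.png',8,(220,160,300,230)); print(ctrl.get_obs()['ee_pos'])
```

```text
[586.91396571  70.24912669 188.32492551]
```

View pics/w3.png

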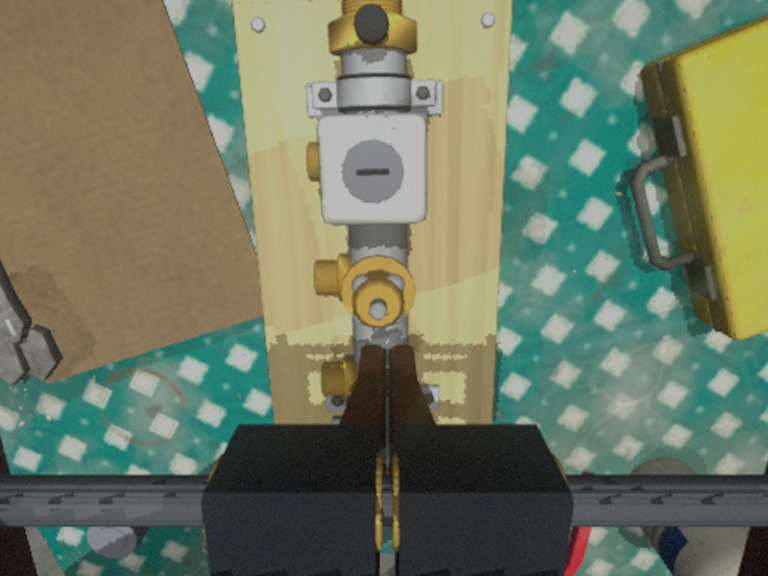

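Emit:
jog_arm([
  {"turn":[0,0,0.03],"dp":[-0.24,-0.88,0],"claw":1},
  {"turn":[0,0,0.03],"dp":[-0.24,-0.88,0],"claw":1},
  {"turn":[0,0,0.03],"dp":[-0.24,-0.88,0],"claw":1},
])

```text
t: 4.68
ee_pos: [565.5, -3.6, 186.9]
orientation: [-1.566, 0.128, -0.135]
ft_force: [0.2, 0.2, 0.1]
width: 17.1
```

Emit:
jog_arm([
  {"turn":[0,0,0.03],"dp":[-0.24,-0.88,0],"claw":1},
  {"turn":[0,0,0.03],"dp":[-0.24,-0.88,0],"claw":1},
  {"turn":[0,0,0.03],"dp":[-0.24,-0.88,0],"claw":1},
])

```text
t: 4.93
ee_pos: [544.0, -77.8, 185.2]
orientation: [-1.57, 0.059, -0.061]
ft_force: [0.5, 1.2, 0.8]
width: 36.7
```

Emit:
jog_arm([
  {"turn":[0,0,0.03],"dp":[-0.24,-0.88,0],"claw":1},
  {"turn":[0,0,0.03],"dp":[-0.24,-0.88,0],"claw":1},
  {"turn":[0,0,0.03],"dp":[-0.24,-0.88,0],"claw":1},
])

```text
t: 5.18
ee_pos: [523.1, -151.7, 183.8]
orientation: [-1.571, -0.011, 0.012]
ft_force: [0.0, -0.0, -0.8]
width: 57.2
```

Emit:
jog_arm([
  {"turn":[0,0,0.03],"dp":[-0.2,-0.8,-0.1],"claw":1},
  {"turn":[0,0,0.03],"dp":[-0.2,-0.8,-0.1],"claw":1},
  {"turn":[0,0,0.03],"dp":[-0.2,-0.8,-0.1],"claw":1},
  {"turn":[0,0,0.03],"dp":[-0.2,-0.8,-0.1],"claw":1},
])

```text
t: 5.52
ee_pos: [506.5, -215.9, 174.5]
orientation: [-1.569, -0.082, 0.085]
ft_force: [-0.3, 0.8, 0.8]
width: 83.5
```

Run:
```python
from h import *
d=grab('wrist'); save(d['img'],'w4.png');o=d['obs'];print(o['t'],o['ee_pos'],R.from_rotvec(o['orientation']).as_matrix().round(4).tolist(),o['width'])
```

```text
5.5167 [ 506.4637222  -215.88597519  174.54604192] [[0.9944, -0.0023, -0.1059], [0.1059, 0.0004, 0.9944], [-0.0022, -1.0, 0.0006]] 83.49588428686783
```

View pics/w4.png

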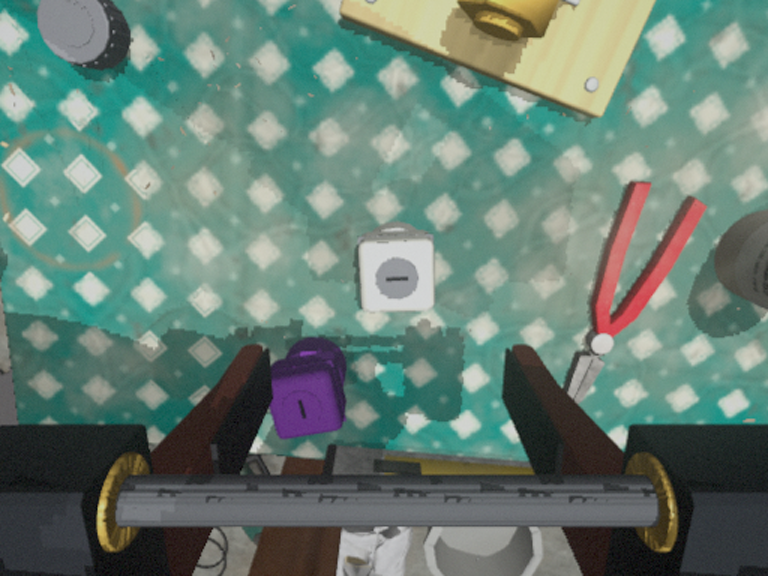

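Run:
```python
from h import *
d=load('wrist');W=cloud(d); save(d['img'],'w4c.png',8,(230,140,300,215))
img=d['img'].astype(int); 
m=(W[...,2]>57)&(W[...,2]<68); m[:,:230]=0;m[:,300:]=0;m[:145]=0;m[215:]=0
c=cv2.findContours(m.astype(np.uint8),0,1)[0]; c=max(c,key=cv2.contourArea); r=cv2.minAreaRect(c);print('rect',r, 'centre',atz(d,*r[0],62).round(1))
t=W[m];print(t.mean(0).round(1),t.min(0).round(1),t.max(0).round(1))
C=np.array([atz(d,x,y,62) for x,y in cv2.boxPoints(r)]);e=np.roll(C,-1,0)-C;print(np.degrees(np.arctan2(e[:,1],e[:,0]))%90,np.linalg.norm(e,axis=1))
D=load('top');W2=cloud(D)
P=np.array([atz(D,290+x/8,170+y/8,62) for x,y in [(437,302),(580,255),(632,390),(490,445)]]);print('purple',P.mean(0).round(1),P.round(0).tolist())
```

```text
rect ((263.8653259277344, 182.80673217773438), (48.33961486816406, 50.28718185424805), 87.1375961303711) centre [ 510.4 -209.7   62. ]
[ 510.5 -210.2   61.1] [ 486.9 -234.1   57. ] [ 534.6 -187.4   64.5]
[ 9.00162619 10.41895353  9.15820869  7.84973092] [42.14368349 42.9542265  44.07214099 43.07023251]
purple [ 459.6 -300.9   62. ] [[473.0, -274.0, 62.0], [485.0, -315.0, 62.0], [447.0, -327.0, 62.0], [433.0, -287.0, 62.0]]
```

View pics/w4c.png

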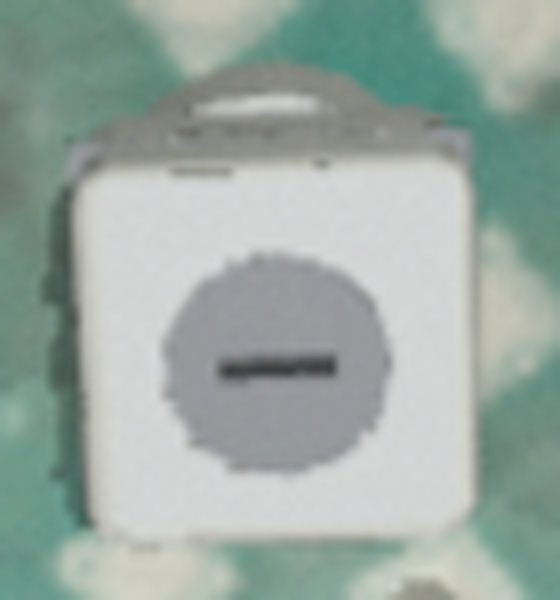

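Emit:
jog_arm([
  {"turn":[0,0,0.008],"dp":[0.05,0.055,-0.4],"claw":1},
  {"turn":[0,0,0.008],"dp":[0.05,0.055,-0.8],"claw":1},
  {"turn":[0,0,0.008],"dp":[0.05,0.055,-1],"claw":1},
  {"turn":[0,0,0.008],"dp":[0.05,0.055,-1],"claw":1},
  {"turn":[0,0,0.008],"dp":[0.05,0.055,-1],"claw":1},
])

```text
t: 5.98
ee_pos: [510.7, -209.2, 94.2]
orientation: [-1.567, -0.102, 0.108]
ft_force: [0.1, 0.5, 0.3]
width: 87.8
```

Run:
```python
from h import *
d=grab('wrist'); save(d['img'],'w5.png');o=d['obs'];print(o['t'],o['ee_pos'],R.from_rotvec(o['orientation']).as_matrix().round(4).tolist(),o['width'])
d=grab('side'); save(d['img'],'s5.png',5,(170,220,320,340))
```

```text
5.9833 [ 510.68802462 -209.15473425   94.20920188] [[0.9911, -0.0039, -0.1334], [0.1334, 0.0014, 0.9911], [-0.0037, -1.0, 0.0019]] 87.77443656560902
```

View pics/w5.png

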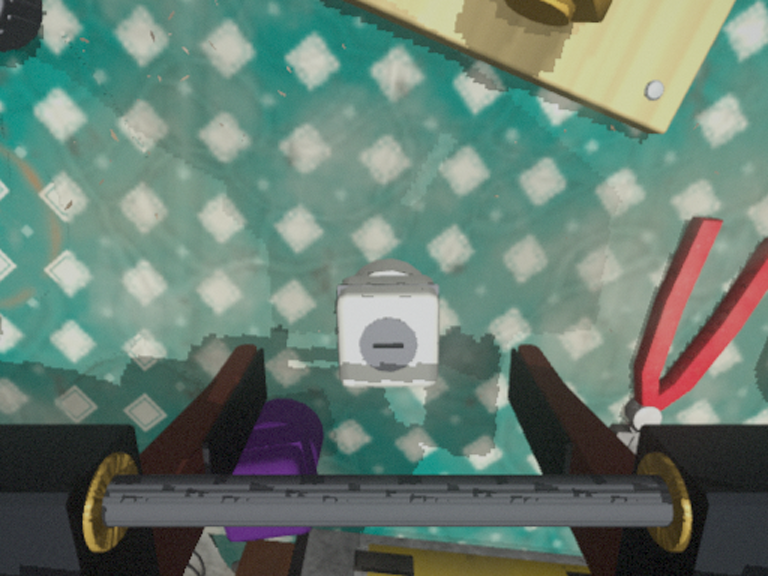

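View pics/s5.png

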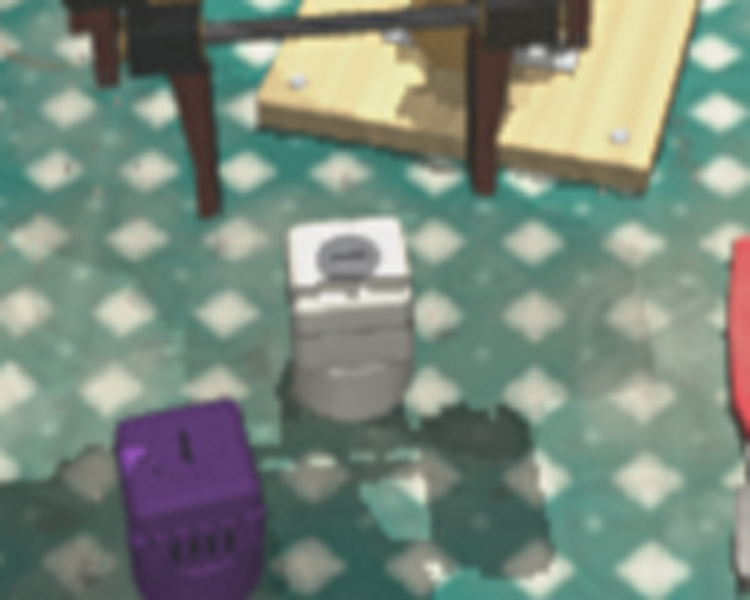

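Emit:
jog_arm([
  {"turn":[0,0,0],"dp":[0,-0.03,-0.3],"claw":1},
  {"turn":[0,0,0],"dp":[0,-0.03,-0.6],"claw":1},
  {"turn":[0,0,0],"dp":[0,-0.03,-0.8],"claw":1},
  {"turn":[0,0,0],"dp":[0,-0.03,-0.82],"claw":1},
  {"turn":[0,0,0],"dp":[0,-0.03,-0.82],"claw":1},
])

```text
t: 6.5
ee_pos: [512.3, -212.6, 30.9]
orientation: [-1.569, -0.105, 0.105]
ft_force: [-0.2, -0.8, 0.1]
width: 87.9
```

Run:
```python
from h import *
d=load('wrist'); print(atz(d,388/1.5,343/1.5,62))
o=ctrl.get_obs();print(o['t'],o['ee_pos'],R.from_rotvec(o['orientation']).as_matrix().round(4).tolist(),o['width'],o['ft_force'])
d=grab('side'); save(d['img'],'s6.png',5,(170,220,320,340))
```

```text
[ 511.07789661 -211.13305067   62.        ]
6.5 [ 512.34614545 -212.59251744   30.94301806] [[0.9911, -0.0, -0.1331], [0.1331, -0.0004, 0.9911], [-0.0001, -1.0, -0.0003]] 87.87449565539922 [-0.18207509 -0.82127282  0.07641519]
```

View pics/s6.png

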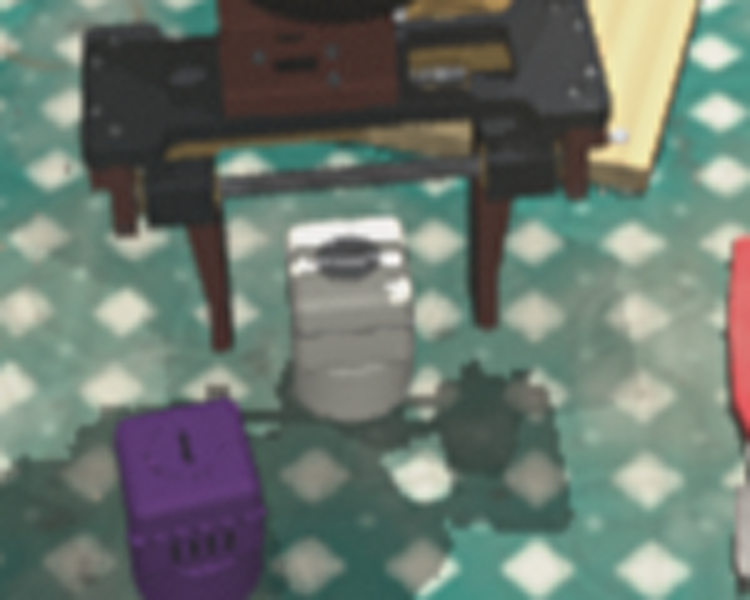

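Emit:
jog_arm([
  {"turn":[0,0,0],"dp":[-0.02,0.01,-0.025],"claw":1},
  {"turn":[0,0,0],"dp":[-0.02,0.01,-0.025],"claw":0},
  {"turn":[0,0,0],"dp":[-0.02,0.01,-0.025],"claw":0},
  {"turn":[0,0,0],"dp":[-0.02,0.01,-0.025],"claw":0},
  {"turn":[0,0,0],"dp":[-0.02,0.01,-0.025],"claw":0},
  {"turn":[0,0,0],"dp":[-0.02,0.01,-0.025],"claw":0},
  {"turn":[0,0,0],"dp":[-0.02,0.01,-0.025],"claw":0},
  {"turn":[0,0,0],"dp":[-0.02,0.01,-0.025],"claw":0},
  {"turn":[0,0,0],"dp":[-0.02,0.01,-0.025],"claw":0},
  {"turn":[0,0,0],"dp":[-0.02,0.01,-0.025],"claw":0},
])

```text
t: 7.38
ee_pos: [511.3, -212.0, 29.6]
orientation: [-1.569, -0.106, 0.104]
ft_force: [0.2, -0.4, 0.8]
width: 43.9
```

Emit:
jog_arm([
  {"turn":[0,0,0],"dp":[0,0,0.3],"claw":0},
  {"turn":[0,0,0],"dp":[0,0,0.6],"claw":0},
  {"turn":[0,0,0],"dp":[0,0,1],"claw":0},
  {"turn":[0,0,0],"dp":[0,0,1],"claw":0},
])

```text
t: 7.72
ee_pos: [514.1, -213.3, 114.3]
orientation: [-1.573, -0.111, 0.099]
ft_force: [1.8, 0.3, -0.7]
width: 43.4
```

Run:
```python
from h import *
o=ctrl.get_obs();print(o['t'],o['ee_pos'],R.from_rotvec(o['orientation']).as_matrix().round(4).tolist(),o['width'],o['ft_force'])
d=grab('side'); save(d['img'],'s7.png',5,(170,170,320,290))
d=grab('wrist'); save(d['img'],'w7.png')
```

```text
7.7167 [ 514.11834355 -213.29042086  114.26285656] [[0.9911, 0.008, -0.1331], [0.1331, -0.0038, 0.9911], [0.0074, -1.0, -0.0049]] 43.44703355218939 [ 1.79061546  0.31646958 -0.66585371]
```

View pics/s7.png

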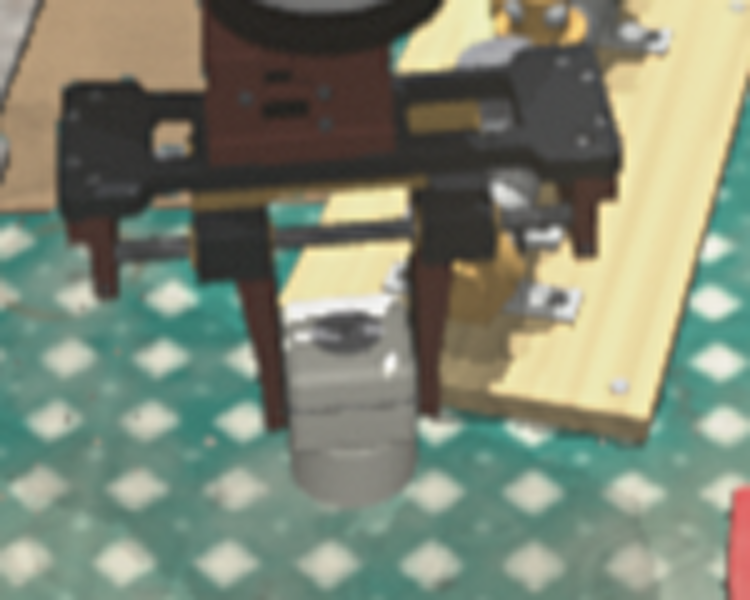

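View pics/w7.png

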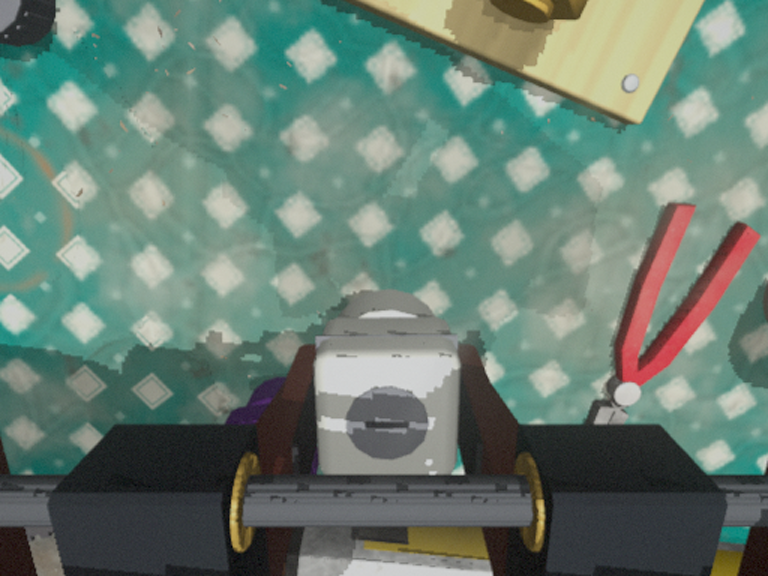

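Emit:
jog_arm([
  {"turn":[0,0,-0.03],"dp":[0.1,0.3,0.4],"claw":0},
  {"turn":[0,0,-0.03],"dp":[0.2,0.6,0.8],"claw":0},
  {"turn":[0,0,-0.03],"dp":[0.2,0.8,0.9],"claw":0},
  {"turn":[0,0,-0.03],"dp":[0.2,0.8,0.9],"claw":0},
])

```text
t: 8.15
ee_pos: [528.7, -146.2, 183.4]
orientation: [-1.573, -0.036, 0.029]
ft_force: [0.9, 0.1, -2.0]
width: 43.6
```

Emit:
jog_arm([
  {"turn":[0,0,-0.03],"dp":[0.1,0.45,0],"claw":0},
  {"turn":[0,0,-0.03],"dp":[0.2,0.88,0],"claw":0},
  {"turn":[0,0,-0.03],"dp":[0.2,0.88,0],"claw":0},
])

```text
t: 8.4
ee_pos: [544.2, -72.1, 181.1]
orientation: [-1.571, 0.038, -0.041]
ft_force: [-0.6, 0.0, -1.6]
width: 44.0
```

Emit:
jog_arm([
  {"turn":[0,0,-0.03],"dp":[0.1,0.45,0],"claw":0},
  {"turn":[0,0,-0.03],"dp":[0.2,0.88,0],"claw":0},
  {"turn":[0,0,-0.03],"dp":[0.2,0.88,0],"claw":0},
])

```text
t: 8.65
ee_pos: [560.0, 1.9, 178.8]
orientation: [-1.568, 0.113, -0.111]
ft_force: [0.5, -0.1, -1.6]
width: 43.9
```

Run:
```python
from h import *
o=ctrl.get_obs();print(o['t'],o['ee_pos'],R.from_rotvec(o['orientation']).as_matrix().round(4).tolist(),o['width'],o['ft_force'])
M=R.from_rotvec(o['orientation']).as_matrix();print('ang',np.degrees(np.arctan2(M[1,0],M[0,0])))
```

```text
8.65 [560.0419309    1.89642598 178.83216009] [[0.9899, -0.0011, 0.1418], [-0.1418, 0.0005, 0.9899], [-0.0011, -1.0, 0.0003]] 43.919385543219875 [ 0.4865872  -0.14815646 -1.61410605]
ang -8.154756954403949
```

Emit:
jog_arm([
  {"turn":[0,0,-0.037],"dp":[0.14,0.4,0],"claw":0},
  {"turn":[0,0,-0.037],"dp":[0.28,0.8,0],"claw":0},
  {"turn":[0,0,-0.037],"dp":[0.28,0.84,0],"claw":0},
  {"turn":[0,0,-0.037],"dp":[0.28,0.84,0],"claw":0},
  {"turn":[0,0,-0.037],"dp":[0.28,0.84,0],"claw":0},
])

```text
t: 9.07
ee_pos: [581.2, 68.0, 177.1]
orientation: [-1.562, 0.205, -0.199]
ft_force: [0.6, -0.2, -0.8]
width: 43.7
```

Run:
```python
from h import *
o=ctrl.get_obs();print(o['t'],o['ee_pos'],R.from_rotvec(o['orientation']).as_matrix().round(4).tolist(),o['width'],o['ft_force'])
d=grab('side'); save(d['img'],'s8.png',5,(210,70,340,190))
d=grab('top'); save(d['img'],'t8.png',5,(110,100,260,220))
d=grab('wrist'); save(d['img'],'w8.png')
```

```text
9.0667 [581.23744664  68.04833086 177.07693906] [[0.967, -0.0043, 0.2547], [-0.2547, -0.0003, 0.967], [-0.0041, -1.0, -0.0014]] 43.717530482044936 [ 0.56998951 -0.20280236 -0.84650027]
```

View pics/s8.png

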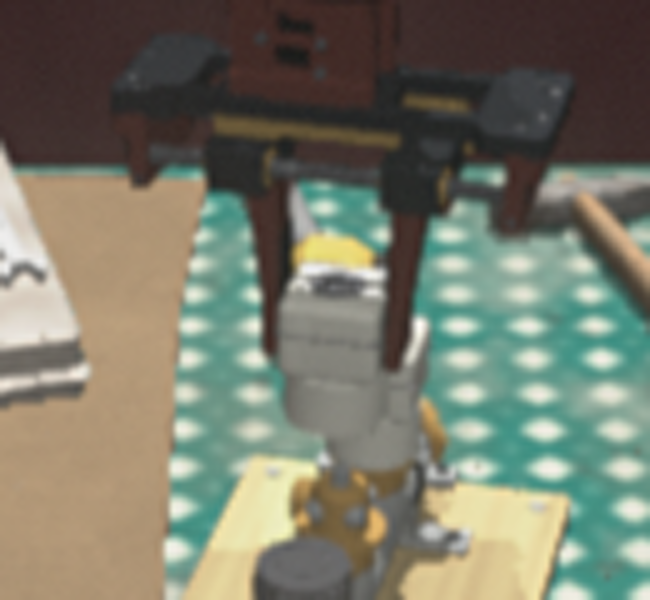

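View pics/t8.png

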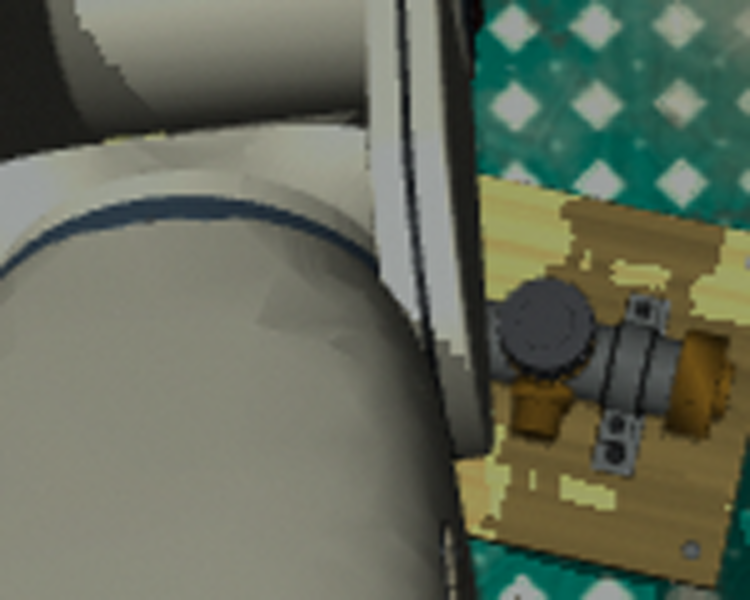

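View pics/w8.png

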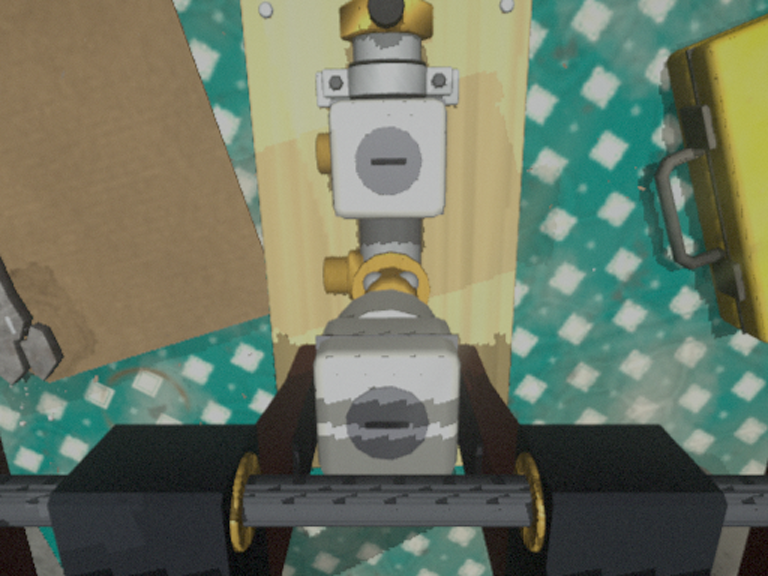

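Run:
```python
from h import *
d=load('wrist'); s=load('side')
save(d['img'],'w8a.png',6,(205,55,315,155)); save(d['img'],'w8b.png',6,(200,195,315,320)); save(s['img'],'s8a.png',10,(255,125,315,180))
```

```text
(no output)
```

View pics/w8a.png

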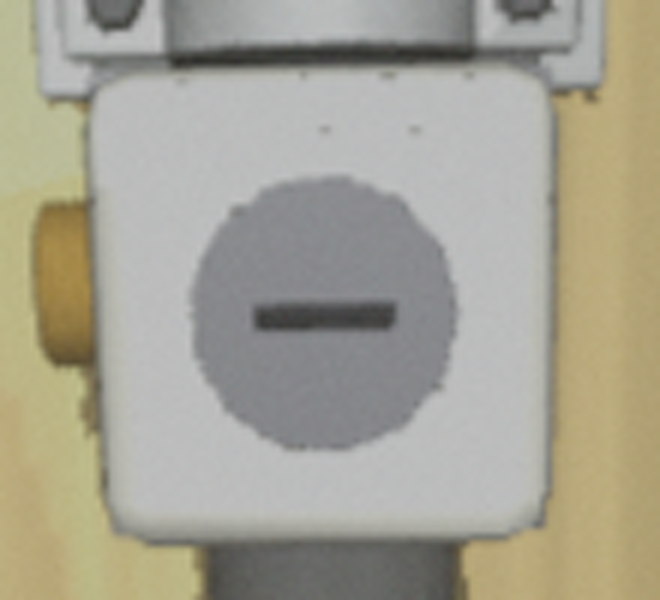

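View pics/w8b.png

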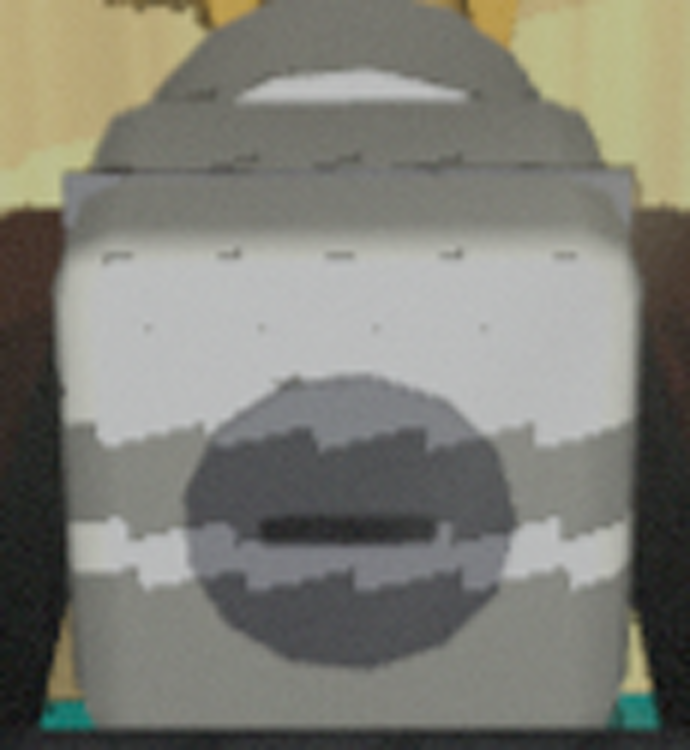

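View pics/s8a.png

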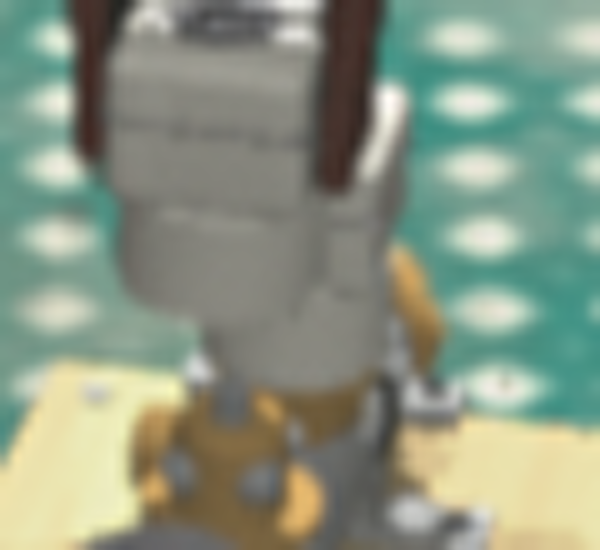

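Run:
```python
from h import *
d=load('wrist'); s=load('side')
A=atz(d,258.7,106.8,150); ee=d['ee']; Z=ee[2]-29.6+62
B=atz(d,257.9,281.6,Z)
M=R.from_rotvec(d['ori']).as_matrix(); tx,tz=M[:,0],M[:,2]
print('fitted',A.round(1),'held',B.round(1),'Z',Z,'ee',ee.round(1))
v=A-B; print('diff along tx, tz',v@tx,v@tz,' held-ee tx tz',(B-ee)@tx,(B-ee)@tz)
def proj(c,P):
    p=np.linalg.inv(cam2world(c))@np.append(P,1);return (p[:2]/p[2]*f(c)+[c['cx'],c['cy']]).round(2)
rim=np.array([ee[0],ee[1],ee[2]-29.6])
print('side proj rim centre',proj(s,rim),'left/right', proj(s,rim-tx*23),proj(s,rim+tx*23),'front',proj(s,rim-tz*23))
for x,y in [(581.2,68),(582.5,69),(583,71)]: print('pin tip at',(x,y),proj(s,np.array([x,y,120])))
W=cloud(d);m=W[75:95,230:285];print('fit top z',np.median(m[...,2]));print('held top z',np.median(W[240:260,225:290,2]))
```

```text
fitted [600.3 137.8 150. ] held [581.5  67.9 210.2] Z 210.2258955439045 ee [581.5  67.5 177.8]
diff along tx, tz 0.4446535264493745 72.4190102935143  held-ee tx tz -0.21801371493669192 0.33555054607493157
side proj rim centre [277.52 152.38] left/right [267.35 150.97] [287.8 153.8] front [274.89 157.64]
pin tip at (581.2, 68) [277.21 163.28]
pin tip at (582.5, 69) [277.79 163.05]
pin tip at (583, 71) [278.01 162.57]
fit top z nan
held top z nan
```

Emit:
jog_arm([
  {"turn":[0,-0.0014,0],"dp":[0.01,0.03,-0.1],"claw":0},
  {"turn":[0,-0.0014,0],"dp":[0.01,0.03,-0.2],"claw":0},
  {"turn":[0,-0.0014,0],"dp":[0.01,0.03,-0.28],"claw":0},
  {"turn":[0,-0.0014,0],"dp":[0.01,0.03,-0.28],"claw":0},
  {"turn":[0,-0.0014,0],"dp":[0.01,0.03,-0.28],"claw":0},
])

```text
t: 9.63
ee_pos: [582.0, 69.8, 154.9]
orientation: [-1.561, 0.204, -0.204]
ft_force: [0.3, 0.4, -1.2]
width: 43.8
```

Run:
```python
from h import *
o=ctrl.get_obs();print(o['t'],o['ee_pos'],R.from_rotvec(o['orientation']).as_matrix().round(4).tolist(),o['width'],o['ft_force'])
d=grab('wrist'); save(d['img'],'w9a.png',5,(195,40,325,160)); save(d['img'],'w9b.png',5,(195,195,320,320))
d=grab('side'); save(d['img'],'s9.png',10,(250,125,315,185))
```

```text
9.6333 [581.99583256  69.76126647 154.92978962] [[0.9664, 0.0003, 0.257], [-0.257, -0.0, 0.9664], [0.0003, -1.0, 0.0]] 43.76997718829324 [ 0.34095318  0.38408955 -1.15933471]
```

View pics/w9a.png

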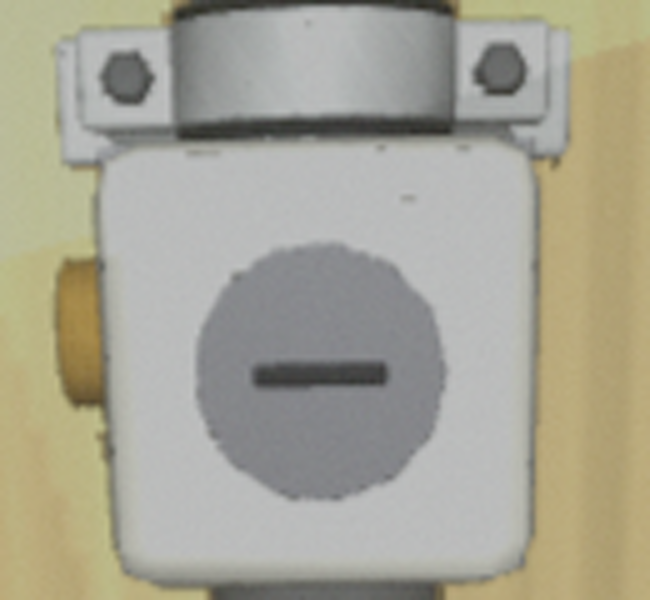

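View pics/w9b.png

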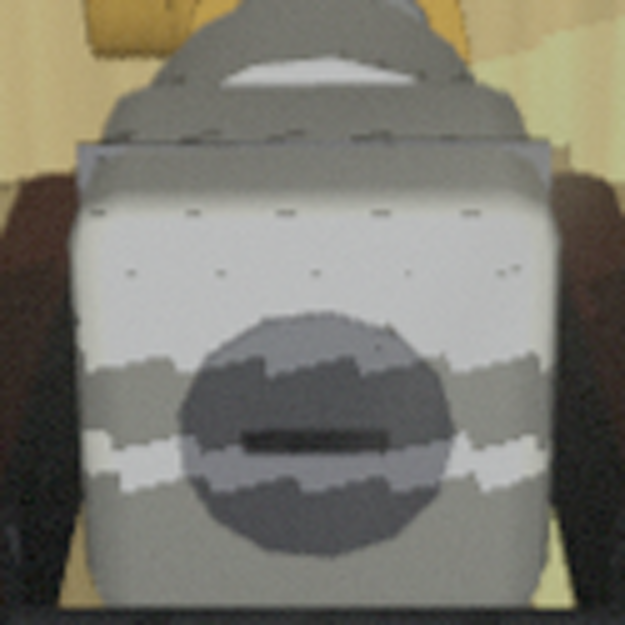

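View pics/s9.png

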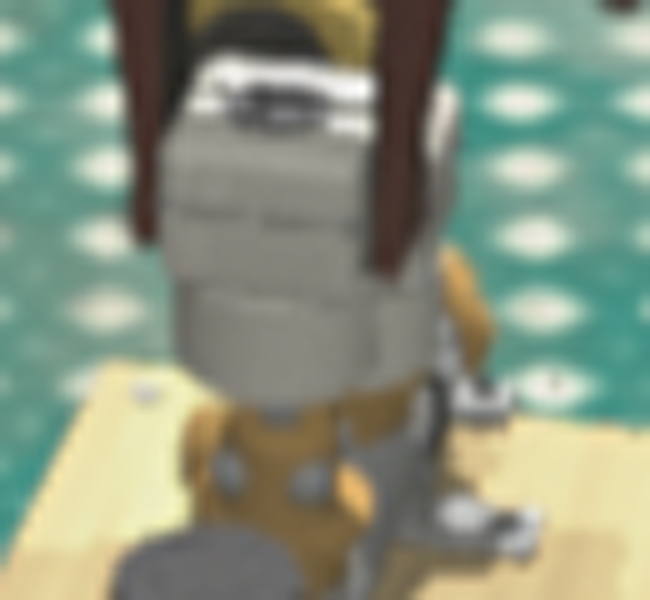

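Run:
```python
from h import *
d=load('wrist'); s=load('side'); ee=d['ee'];Z=ee[2]-29.6+62
A=atz(d,258.8,113.9,150);B=atz(d,258.0,281.5,Z);M=R.from_rotvec(d['ori']).as_matrix(); tx,tz=M[:,0],M[:,2];v=A-B
print(ee,'diff tx tz',v@tx,v@tz,'held-ee',(B-ee)@tx,(B-ee)@tz)
img=s['img'][140:185,262:300].copy().astype(float);img=np.clip((img-40)*1.5,0,255).astype(np.uint8)
save(img,'s9c.png',16)
def proj(c,P):
    p=np.linalg.inv(cam2world(c))@np.append(P,1);return (p[:2]/p[2]*f(c)+[c['cx'],c['cy']]).round(2)
rim=ee-[0,0,29.6];print(proj(s,rim),proj(s,rim-tx*23),proj(s,rim+tx*23)); th=np.linspace(0,6.28,60);E=np.array([proj(s,rim+23*(np.cos(t)*tx+np.sin(t)*tz)) for t in th]);print(E.min(0),E.max(0))
for z in (120,110,88): print(proj(s,np.array([ee[0],ee[1],z])))
```

```text
[581.99583256  69.76126647 154.92978962] diff tx tz 0.3993609456322311 70.10301236611667 held-ee -0.17520015459191077 0.38532710326063957
[277.59 160.82] [267.57 159.41] [287.72 162.23]
[267.21 155.48] [288.   166.35]
[277.56 162.87]
[277.5  166.68]
[277.37 174.94]
```

View pics/s9c.png

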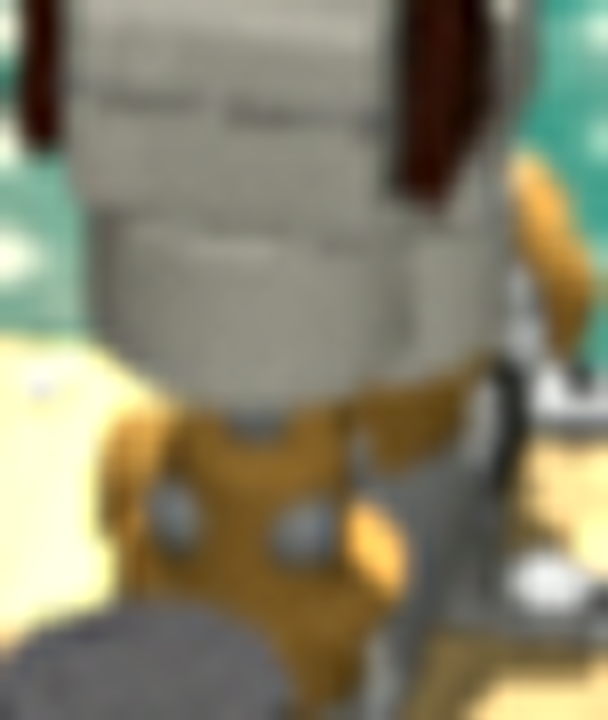

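Emit:
jog_arm([
  {"turn":[0,0,0],"dp":[0.005,0,-0.1],"claw":0},
  {"turn":[0,0,0],"dp":[0.005,0,-0.18],"claw":0},
  {"turn":[0,0,0],"dp":[0.005,0,-0.23],"claw":0},
  {"turn":[0,0,0],"dp":[0.005,0,-0.27],"claw":0},
  {"turn":[0,0,0],"dp":[0.005,0,-0.27],"claw":0},
  {"turn":[0,0,0],"dp":[0.005,0,-0.27],"claw":0},
])

```text
t: 10.23
ee_pos: [582.9, 69.9, 133.8]
orientation: [-1.561, 0.203, -0.205]
ft_force: [-1.0, -0.5, -2.2]
width: 43.5
```

Run:
```python
from h import *
o=ctrl.get_obs();M=R.from_rotvec(o['orientation']).as_matrix();print(o['t'],o['ee_pos'],M[:,1].round(4),o['width'],o['ft_force'],o['moment'])
d=grab('side'); img=d['img'][130:190,250:315].copy().astype(float);img=np.clip((img-40)*1.5,0,255).astype(np.uint8)
save(img,'s10.png',10)
```

```text
10.2333 [582.91289658  69.94886469 133.84717235] [ 1.3e-03  1.0e-04 -1.0e+00] 43.4613758291707 [-0.99637568 -0.47179808 -2.21243724] [-0.06008492 -0.05264848  0.00917431]
```

View pics/s10.png

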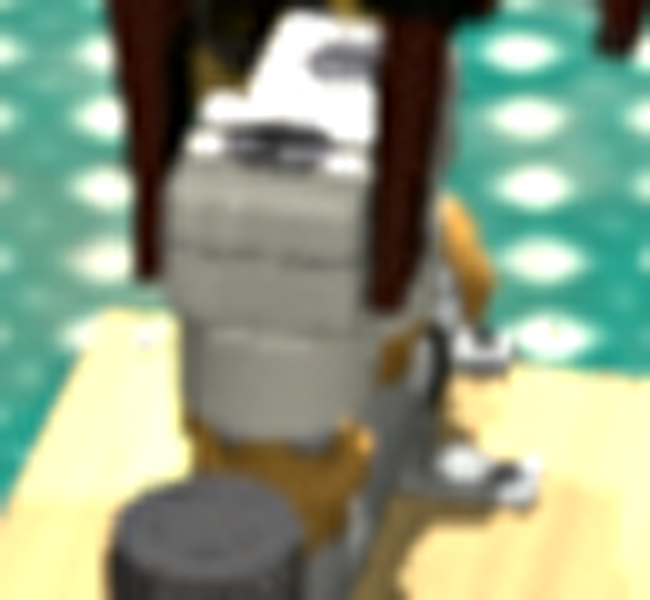

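Emit:
jog_arm([
  {"turn":[0,0,0],"dp":[0,0,-0.02],"claw":0},
  {"turn":[0,0,0],"dp":[0,0,-0.035],"claw":0},
  {"turn":[0,0,0],"dp":[0,0,-0.05],"claw":0},
  {"turn":[0,0,0],"dp":[0,0,-0.05],"claw":0},
])

```text
t: 10.62
ee_pos: [583.7, 69.7, 130.8]
orientation: [-1.561, 0.201, -0.206]
ft_force: [-0.4, -2.0, 3.1]
width: 44.0
```

Emit:
jog_arm([
  {"turn":[0,0,0],"dp":[0,0,-0.03],"claw":0},
  {"turn":[0,0,0],"dp":[0,0,-0.05],"claw":0},
  {"turn":[0,0,0],"dp":[0,0,-0.07],"claw":0},
  {"turn":[0,0,0],"dp":[0,0,-0.09],"claw":0},
  {"turn":[0,0,0],"dp":[0,0,-0.1],"claw":0},
  {"turn":[0,0,0],"dp":[0,0,-0.1],"claw":0},
])

```text
t: 11.12
ee_pos: [583.2, 69.7, 121.7]
orientation: [-1.561, 0.202, -0.205]
ft_force: [2.1, -0.8, -12.5]
width: 43.6
```

Run:
```python
from h import *
o=ctrl.get_obs();M=R.from_rotvec(o['orientation']).as_matrix();print(o['t'],o['ee_pos'],M[:,1].round(4),o['width'],o['ft_force'],o['moment'])
d=grab('side'); img=d['img'][130:190,250:315].copy().astype(float);img=np.clip((img-40)*1.5,0,255).astype(np.uint8)
save(img,'s11.png',10)
```

```text
11.1167 [583.15159705  69.65719259 121.67048656] [ 2.2e-03 -3.0e-04 -1.0e+00] 43.60734445933054 [  2.10854155  -0.79972235 -12.45588335] [-1.32621383e-01 -6.46955464e-01  5.50303292e-04]
```

View pics/s11.png

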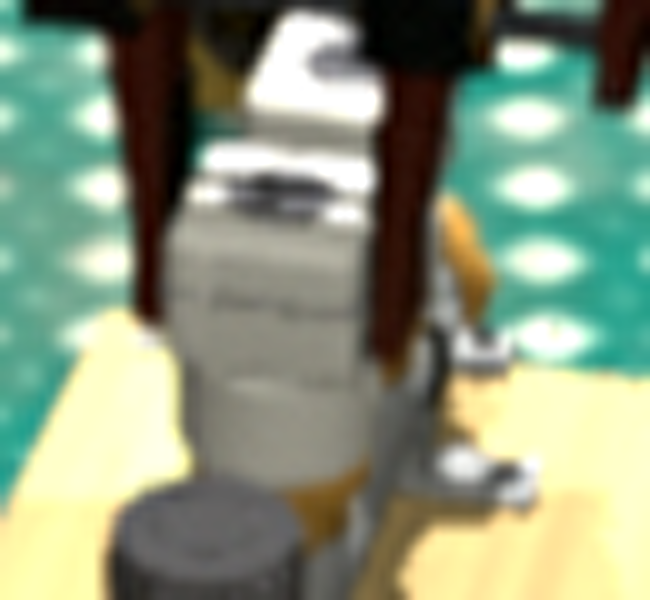

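Emit:
jog_arm([
  {"turn":[0,0,0],"dp":[0,0,-0.02],"claw":0},
  {"turn":[0,0,0],"dp":[0,0,-0.035],"claw":0},
  {"turn":[0,0,0],"dp":[0,0,-0.045],"claw":0},
  {"turn":[0,0,0],"dp":[0,0,-0.045],"claw":0},
  {"turn":[0,0,0],"dp":[0,0,-0.045],"claw":0},
])

```text
t: 11.58
ee_pos: [583.4, 69.6, 118.4]
orientation: [-1.561, 0.202, -0.206]
ft_force: [-0.2, -0.2, 2.7]
width: 43.8
```

Emit:
jog_arm([
  {"turn":[0,0,0],"dp":[0,0,-0.01],"claw":0},
  {"turn":[0,0,0],"dp":[0,0,-0.02],"claw":0},
  {"turn":[0,0,0],"dp":[0,0,-0.02],"claw":0},
  {"turn":[0,0,0],"dp":[0,0,-0.02],"claw":0},
])

```text
t: 11.92
ee_pos: [583.4, 69.7, 117.6]
orientation: [-1.561, 0.201, -0.206]
ft_force: [-2.9, -1.6, 8.6]
width: 43.8
```

Emit:
jog_arm([
  {"turn":[0,0,0],"dp":[0,0,-0.01],"claw":0},
  {"turn":[0,0,0],"dp":[0,0,-0.02],"claw":0},
  {"turn":[0,0,0],"dp":[0,0,-0.02],"claw":0},
  {"turn":[0,0,0],"dp":[0,0,-0.02],"claw":0},
])

```text
t: 12.25
ee_pos: [583.5, 69.7, 117.6]
orientation: [-1.561, 0.201, -0.206]
ft_force: [-4.6, -2.0, 15.6]
width: 43.8
```

Run:
```python
from h import *
d=grab('wrist'); save(d['img'],'w12.png')
d=grab('side'); img=d['img'][120:190,240:315].copy().astype(float);img=np.clip((img-40)*1.5,0,255).astype(np.uint8)
save(img,'s12.png',8)
o=ctrl.get_obs();M=R.from_rotvec(o['orientation']).as_matrix();print(o['t'],o['ee_pos'],M[:,1].round(4),o['width'],o['ft_force'],o['moment'])
```

```text
12.35 [583.46865793  69.69420696 117.54511671] [ 3.e-03 -2.e-04 -1.e+00] 43.692311348356334 [-4.58356279 -2.13718276 16.60207247] [-0.21845852  1.05487797 -0.05141106]
```

View pics/w12.png

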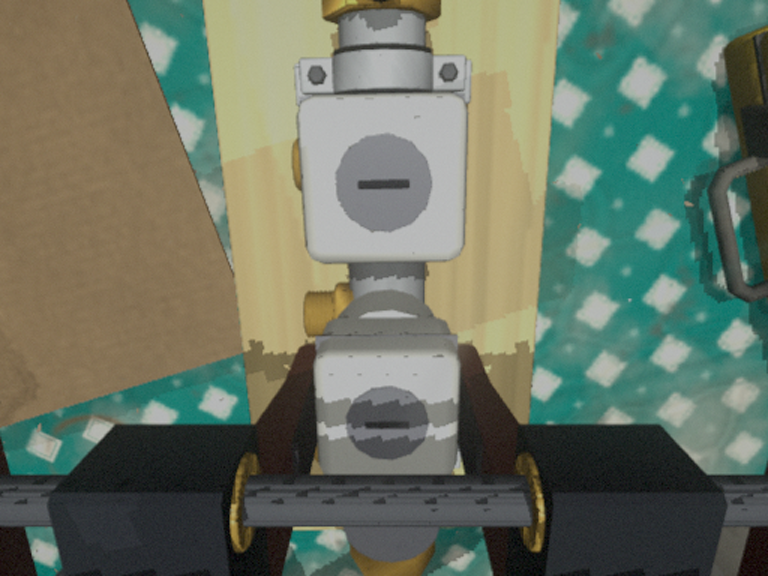

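View pics/s12.png

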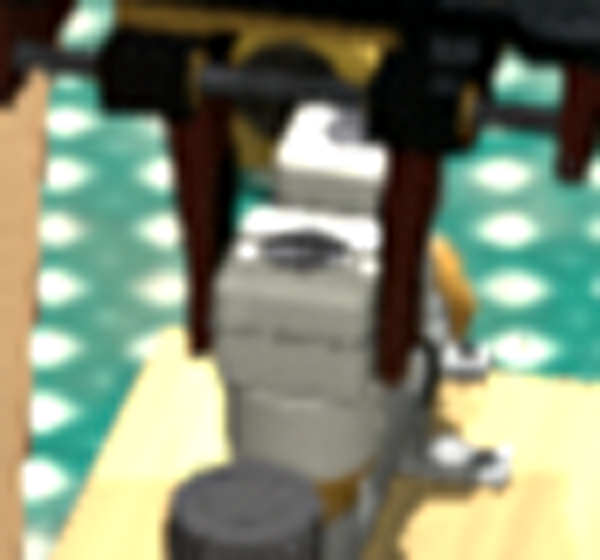

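Run:
```python
from h import *
d=load('wrist');M=R.from_rotvec(d['ori']).as_matrix();tx,tz=M[:,0],M[:,2]
A=atz(d,383.5/1.5,183/1.5,150);B=atz(d,387/1.5,422.5/1.5,150);v=B-A;print('held-fitted',v@tx,v@tz)
o=ctrl.get_obs();print(o['t'],o['ee_pos'],o['width'],o['ft_force'],np.abs(o['qvel']).max())
ctrl.close_job()
```

```text
held-fitted 0.8923234157251249 -69.70353130187084
12.35 [583.46865793  69.69420696 117.54511671] 43.692311348356334 [-4.58356279 -2.13718276 16.60207247] 0.001828878343464403
the job is handed in; nothing more can be done
```

The head is clicked onto the bare valve and was still gripped and pressed home when I handed the job in, at 12.35 s of the 48 s allowed. No verdict was reported.

- **Pin test:** I pushed the pin with closed fingertips until the tool stopped at z = 114.0 mm, the height of the pin's stop, with about 14–17 N. When I lifted off, the wrist picture showed the pin sticking up again.
- **Picking up the head:** I gripped the loose white head by its flats (opening 43.8 mm). The purple look-alike, the fitted head and the capped valve were not touched.
- **Fitting:** The click showed as the tool being briefly pulled down (−12.5 N). Pressing on, the tool stopped at z = 117.6 mm, where the rim should be on the flange. It did not move as the push rose from 8.6 N to 15.6 N, so the rim is against something solid.

Last checks:

| Check | Result |
|---|---|
| Vertical force at hand-in | about 16.6 N |
| Lateral force at hand-in | about 5 N |
| Tool tilt | 0.003 rad |
| Grip opening | 43.7 mm |
| Slip in the fingers | none visible |
| Distance to the fitted head | 69.7 mm along the bar (70 expected), 0.9 mm off across it |

- **Disagreement between cameras:** The top, side and wrist cameras disagreed by 2–4 mm on the valve's y position (further for the side camera in one reading). I set the final position mainly from the wrist view of the held head against the fitted one.
- **Not measured directly:** I did not measure the rim gap or the pin depth under the head. I inferred both from the tool height and the hard stop.

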